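# Gauge the kick-starter sleeves and hold the good one down for the circlip

### The job

Two look-alike flanged sleeves stand on the lift table: find the one that slides fully home, flange on the foot, on the plug gauge pin, and lay the tight one in the empty steel dish. Take the good one from the gauge, slide it flange down onto the kick-starter shaft and press it down on the spring with a steady 10 to 20 N, so that the circlip groove above it is clear and I can fit the circlip. Finish while still gripping it and holding it down like that, and leave the other things where they are.

Things in the scene. Friction and masses are not known exactly. Their poses are not given: they have to be found in the camera images.
- sleeve_1: One of two steel flanged sleeves, alike outside: hub 32 mm diameter, bottom flange 46 mm diameter and 5 mm thick, 30 mm tall overall, 0.14 kg, standing flange down. One has an 18 mm bore and slides over the 16 mm pin and shaft; the other has a 14.4 mm bore and stops on the pin's nose. Origin: centre of the flange's underside; z up along the bore. Grip across the hub, above the flange.
- sleeve_2: The other of the two flanged sleeves: same outside, same origin and axes; its bore is the other one of the two sizes.
- gauge: Plug gauge fixed to the table: vertical 16 mm steel pin on a round foot 64 mm wide and 12 mm high. The pin tapers from 16 mm at 50 mm above the table to 7 mm at its tip, 62 mm up. Origin: on the pin's axis at table height; z up. A sleeve is home when its underside is 12 mm above the origin, on the foot; the tight one stops on the nose with its underside about 52 mm up.
- reject_dish: Empty round steel dish, 110 mm across the rim, 22 mm high, inside floor about 90 mm wide and 4 mm above the table; fixed to the table. Origin: centre of its underside. (Another, wider dish with screws in it is not this one.)
- shaft_block: Aluminium block 96 x 76 x 30 mm fixed to the table, with the kick-starter shaft upright in its middle: 16 mm diameter, tip 122 mm above the table, tapered over the last 10 mm to 8 mm. On the shaft: a toothed wheel, above it a 40 mm coil spring, on top a washer. Circlip groove 107 to 109.5 mm above the table. Origin: on the shaft's axis at table height; z up.
- spring_seat: The 38 mm washer, 3 mm thick, on the spring round the shaft; it slides down when pressed. Origin: centre of its underside, 80 mm above the table when free (its top, where the sleeve's flange lands, at 83 mm). It pushes back with 2 N at first and 1 N more per mm pressed down (10 N at 8 mm, 15 N at 13 mm, 20 N at 18 mm); the spring is solid at 25 mm.
- gauge_tip (a point): The tip of the gauge pin, on its axis, 62 mm above the table.
- shaft_tip (a point): The tip of the kick-starter shaft, on its axis, 122 mm above the table.
- crate: Tall yellow crate, fixed, top 370 mm above the table with an engine on it, right of the work: its nearest corner is about 0.48 m ahead of the robot and 0.25 m to its right, and it reaches 0.96 m ahead and from 0 to 0.5 m to the right. A spray can 213 mm tall stands before it, 0.46 m ahead and 0.36 m to the right. An arm that starts on the right must draw in before it swings over to the work.
- bearing: Bystander: ball bearing lying flat, 40 mm wide, 11 mm high; origin under its centre.
- flange_screw: Bystander: flange screw lying, 55 mm long; origin under its centre.
- plug: Bystander: spark plug lying, 66 mm long; origin under its centre.
- valve: Bystander: engine valve lying, 70 mm long; origin under its centre.
- cap: Bystander: black oil filler cap, 34 mm wide, 18 mm high; origin under its centre.
- ratchet: Bystander: small ratchet handle lying, 162 mm long; origin under its centre.
Not all that is in view belongs to the job. Leave any yellow look-alike of the sleeve_2 alone.

How it is judged:
By the outcome, as a careful person would: the job done as asked, in the order asked, and still so for the second after the job is handed in, while the arm keeps its last pose, push and grip.
It also fails if it takes over 64 s, if anything falls off the work surface, if the arm or the gripper's body presses on something with over 40 N, if the wrist force passes 120 N, or if a joint passes its speed limit or range.

### The arm

A 7-joint arm with a two-finger parallel gripper is mounted at the origin on a cart in front of the work surface, level with it; the furniture and walls round the work are solid. World frame = base frame: x ahead of the robot, y to its left, z up, the work surface at z = 0. Lengths are in m, angles in rad, forces in N, time in s.
With the tool pointing down it reaches from about 0.4 to 0.85 m from the base axis. Payload 4.5 kg.
Tool frame: the origin (TCP) lies where the fingers leave the gripper's body, on its centre line; the fingertips stand 64 mm ahead of it and the grasp point (between the pads) lies 45 mm ahead of it; z points along the fingers, y is the direction in which the jaws open and shut (so a half turn about z gives the same grasp; the last joint's range is limited). The gripper opens to 88 mm and grips with 3 to 60 N. Pads are 18 mm wide; open, the fingers measure 123 mm over their backs; the gripper's body (75 mm by 187 mm) begins 45 mm behind the grasp point.
Start: joints at [-1.22, 0.689, -0.195, 1.565, 0.157, 0.902, -0.215], TCP at [0.195, 0.594, 0.303] pointing down, gripper open.
Joint ranges: [-3.01, 3.01], [-0.46, 2.08], [-1.47, 1.51], [0.13, 2.56], [-1, 4.14], [0.04, 2.09], [-2.66, 2.66]. Speed limits (rad/s): [2.57, 2.57, 3.14, 3.14, 3.14, 3.14, 3.14].

### API

Orientations are given as a unit quaternion [x, y, z, w].
In Python, from plant import monitor, snapshot, workorder, finder gives the robot as it stands.
- The arm moves only by the tool carry_out, never from a script. Its argument "motion" is one flat list of numbers, 6 for each row, row after row: the shift along the tool's x, y, z in cm, then the turn, a rotation vector about the tool's x, y, z in rad. In form: [x, y, z, rx, ry, rz, x, y, z, rx, ry, rz, ...]. A call has 1 to 8 rows; each row shifts and turns the commanded pose from where the row before left it, along the tool's axes as they then stand; what a row does not reach is not made up. A row lasts 1/8 s, in which the tool goes at most 62.5 mm and 10.7 degrees, less where a joint would pass 70% of its speed; a pose out of reach is approached as far as the arm can. A call with a gripper value outside its range is refused whole. "hand" is the finger opening in cm, from 0 to 8.81, set as the call begins (left out, the last holds). The fingers move at their own pace and stop on an object; "grip_force" is the grip in N (left out, the last holds). Time passes only in rows, so rows that do not move let the fingers close. It gives the time, the measured TCP pose, the force and the opening at its end, in the units of the state.
- monitor.get_state(): the state, without advancing time (a new reading comes with each control period).
- snapshot(name): name is "side" or "top"; returns a dict with "frame" (400x640x3 uint8, red, green, blue), "range_z" (400x640 float32, m along the optical axis (not along the pixel's ray), 0 where there is no reading), "fx", "fy", "cx", "cy" (pixels), "D" ([k1, k2, p1, p2, k3] as OpenCV has them; the pictures are not rectified), "rvec" (rotation vector, rad) and "tvec" (3), from world to camera coordinates, as OpenCV has them. Camera axes: x right, y down, z forward; pixel columns grow to the right and rows downward; lengths in m; the calibration is good to about 2 mm. A picture is of the moment at which its call begins.
- workorder.finish_job(): hands the job in, once; it reports no verdict.
Trained networks look in a picture, given as the dict that the camera call returned (one of the last four; its "shot" number tells which), for a name from the list of things; names that differ only in an ending like _2 or _b are one class to them, and where a whole thing is asked for, a point or a joint stands for the part that bears it (a point fixed in the world has none). Each returns a list of dicts, best first, with "p" (0 to 1); they miss things now and then, are a little off and sometimes report something else, mostly with a low value. They report only what shows in the picture. A call takes as long as a camera call. They do not tell look-alikes from the thing itself.
- finder.masks_of(picture, thing): "pixels" (400x640 bool, what is visible of it) and "extent" ([left, top, right, bottom] in pixels, round what is visible of it).
The state is a dict: "clock": time; "q": joint angles; "qd": joint speeds; "joint_torque": joint torques, N m; "tool_pos": TCP position; "eef_rot": TCP orientation; "contact_force": force on the tool from outside, world axes, zero at the start; "moment": the same for the moment, N m; "opening": opening from 0.0 (shut) to 1.0 (fully open).
Only numpy, scipy, OpenCV 4.12 (cv2) and the standard library are available. Lean on these libraries where they do the work, as an engineer would, in place of code of your own. Each camera call takes 0.05 s, during which the arm holds its last target. There are 200 camera calls.

## Working session

There is one attempt and no reset: what is moved stays moved. The work goes in short steps, Python scripts to look and compute and a tool call to move; the robot and the scene stay as the last step left them, time stands still between calls to the robot, and variables do not carry over. Pictures are saved under pics/ and viewed, about 8 in all and at most 12, crops included, and the job is handed in when it is done.

Besides the shell and the picture viewer there is one more tool, called in YAML: its name, and indented under it one key for each argument. carry_out: Moves the arm, as the interface text tells. Its arguments: {"type":"object","properties":{"motion":{"type":"array"},"hand":{"type":"number"},"grip_force":{"type":"number"}},"required":["motion"]}

```bash
mkdir -p pics; ls
cat > h.py <<'E'
import numpy as np, cv2
from plant import monitor, snapshot, workorder, finder
def save(p,name,crop=None,s=1):
    im=p["frame"][:,:,::-1]
    if crop: l,t,r,b=crop; im=im[t:b,l:r]
    cv2.imwrite("pics/"+name,cv2.resize(im,None,fx=s,fy=s,interpolation=cv2.INTER_CUBIC))
def K(p): return np.array([[p["fx"],0,p["cx"]],[0,p["fy"],p["cy"]],[0,0,1]]),np.array(p["D"],float)
def RT(p): return cv2.Rodrigues(np.array(p["rvec"],float))[0],np.array(p["tvec"],float).ravel()
def pts(p,mask):
    v,u=np.nonzero(mask&(p["range_z"]>0)); z=p["range_z"][v,u].astype(float)
    k,d=K(p);R,t=RT(p)
    n=cv2.undistortPoints(np.c_[u,v].astype(float)[:,None],k,d)[:,0]
    return (np.c_[n,np.ones(len(n))]*z[:,None]-t)@R
def ray(p,u,v,h):
    k,d=K(p);R,t=RT(p)
    n=cv2.undistortPoints(np.array([[[u,v]]],float),k,d)[0,0]
    c=-R.T@t; r=R.T@np.array([*n,1.]); return c+r*(h-c[2])/r[2]
def proj(p,X):
    k,d=K(p); return cv2.projectPoints(np.array(X,float).reshape(-1,1,3),np.array(p["rvec"],float),np.array(p["tvec"],float),k,d)[0][:,0]
E
python3 - <<'E'
from h import *
s=monitor.get_state(); print({k:np.round(v,3).tolist() for k,v in s.items()})
for n in("side","top"):
    p=snapshot(n); save(p,n+"0.png",s=1.25); R,t=RT(p); print(n,"cam",-R.T@t)
    for th in("sleeve_1","gauge","reject_dish","shaft_block","spring_seat"):
        for m in finder.masks_of(p,th)[:4]:
            P=pts(p,m["pixels"]); 
            if len(P)==0: continue
            print(n,th,round(m["p"],2),m["extent"],np.round(np.median(P,0),3),np.round(np.percentile(P,[3,97],axis=0),3).tolist())
E
```

```text
pics
{'clock': 0.0, 'q': [-1.22, 0.69, -0.195, 1.566, 0.157, 0.902, -0.215], 'qd': [0.0, 0.001, 0.001, -0.001, 0.002, -0.001, 0.002], 'joint_torque': [0.001, -52.755, -1.267, -15.343, -0.053, 0.007, 0.0], 'tool_pos': [0.195, 0.593, 0.302], 'eef_rot': [0.158, 0.987, -0.001, -0.0], 'contact_force': [0.196, 0.42, -0.282], 'moment': [0.022, 0.053, -0.051], 'opening': 0.998}
side cam [1.04349438 0.89047003 0.64894153]
side sleeve_1 0.7 [398.6, 255.0, 415.9, 270.6] [0.431 0.293 0.019] [[0.411, 0.273, 0.005], [0.444, 0.305, 0.032]]
side sleeve_1 0.68 [354.2, 217.7, 367.6, 239.4] [0.425 0.097 0.018] [[0.405, 0.072, 0.001], [0.439, 0.108, 0.03]]
side sleeve_1 0.57 [323.8, 248.2, 342.9, 261.2] [0.565 0.154 0.015] [[0.541, 0.128, -0.0], [0.581, 0.168, 0.031]]
side gauge 0.68 [338.3, 261.4, 362.2, 285.4] [0.586 0.247 0.012] [[0.556, 0.218, 0.004], [0.61, 0.27, 0.052]]
side reject_dish 0.74 [369.3, 277.4, 420.0, 312.9] [0.523 0.349 0.006] [[0.479, 0.305, 0.003], [0.577, 0.404, 0.024]]
side shaft_block 0.61 [292.2, 202.3, 331.3, 251.3] [0.577 0.058 0.029] [[0.53, 0.014, 0.004], [0.619, 0.086, 0.10
[... 262 characters left out ...]
9, 0.033]]
top sleeve_1 0.56 [282.5, 186.2, 299.3, 205.0] [0.56  0.142 0.01 ] [[0.543, 0.123, 0.002], [0.582, 0.163, 0.033]]
top gauge 0.9 [243.5, 175.2, 269.8, 200.3] [0.582 0.235 0.012] [[0.557, 0.212, 0.006], [0.61, 0.264, 0.058]]
top reject_dish 0.77 [191.0, 185.6, 235.2, 230.1] [0.533 0.357 0.005] [[0.484, 0.306, -0.0], [0.581, 0.402, 0.023]]
top shaft_block 0.84 [312.2, 172.3, 344.7, 210.4] [0.566 0.041 0.031] [[0.526, 0.004, 0.025], [0.617, 0.079, 0.113]]
top shaft_block 0.18 [321.3, 181.7, 334.8, 193.8] [0.568 0.044 0.083] [[0.556, 0.024, 0.047], [0.584, 0.059, 0.087]]
top spring_seat 0.69 [323.2, 181.4, 333.5, 193.4] [0.571 0.039 0.083] [[0.556, 0.024, 0.077], [0.589, 0.057, 0.115]]
```

View pics/side0.png

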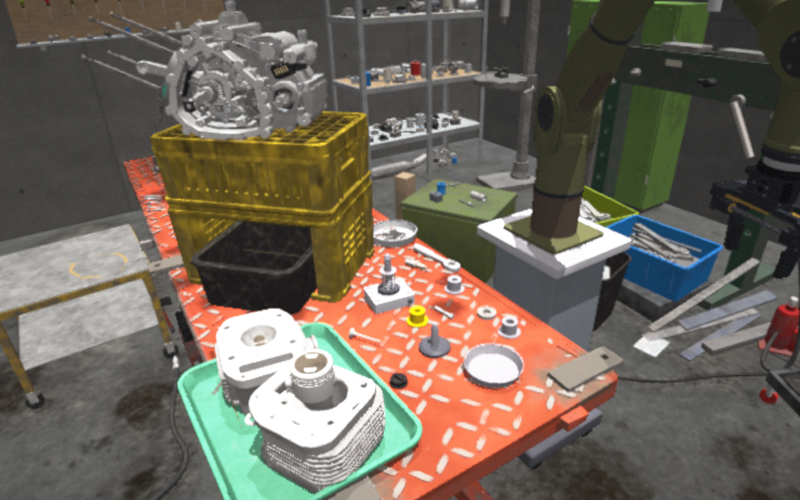

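View pics/top0.png

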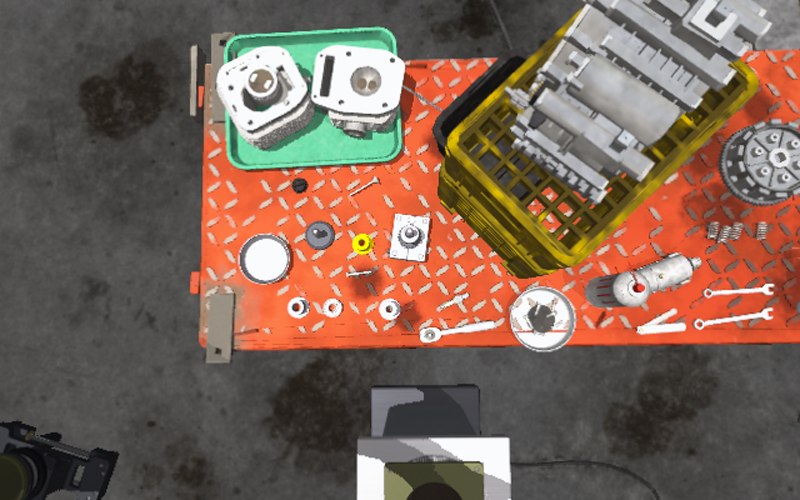

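The side and top views show two steel sleeves, at top raw px (238,246) and (312,247). Possible confusions are the flat bearing (266,246), the yellow look-alike (290,194), the gauge (255,188) and the screw-filled dish (434,255). The reject dish is at (212,207). Next: a close crop and a model-silhouette fit.

```bash
cat >> h.py <<'E'
def circ(c,r,z): a=np.linspace(0,2*np.pi,40); return np.c_[c[0]+r*np.cos(a),c[1]+r*np.sin(a),0*a+z]
SH={"sleeve":[[(.023,0),(.023,.005)],[(.016,.005),(.016,.030)]],"gauge":[[(.032,0),(.032,.012)],[(.008,.012),(.008,.05),(.0035,.062)]],"reject_dish":[[(.055,.0),(.055,.022)]],"spring_seat":[[(.019,.080),(.019,.083)],[(.008,.083),(.008,.112),(.004,.122)]]}
def render(p,c,shape,s=4,dz=0):
    im=np.zeros((400*s,640*s),np.uint8)
    for part in SH[shape]:
        q=proj(p,np.vstack([circ(c,r,z+dz) for r,z in part]))
        cv2.fillConvexPoly(im,cv2.convexHull(np.round((q+.5)*s).astype(np.int32)),1)
    return cv2.resize(im.astype(np.float32),(640,400),interpolation=cv2.INTER_AREA)
def fit(p,mask,c0,shape,dz=0):
    from scipy.optimize import minimize
    m=mask.astype(np.float32)
    f=lambda c:-np.minimum(a:=render(p,c,shape,dz=dz),m).sum()/np.maximum(a,m).sum()
    r=minimize(f,c0,method="Nelder-Mead",options=dict(initial_simplex=np.array(c0)+[[0,0],[.006,0],[0,.006]],xatol=2e-4,fatol=1e-4,maxiter=60))
    return r.x,-r.fun
E
python3 - <<'E'
from h import *
ims=[]
for n in("top","side"):
    p=snapshot(n); print(n,p["fx"])
    for th,cs in dict(sleeve_1=[(.423,.088),(.428,.282)],gauge=[(.583,.24)],reject_dish=[(.53,.355)],spring_seat=[(.572,.04)]).items():
        ms=finder.masks_of(p,th)
        for c in cs:
            for m in ms:
                P=pts(p,m["pixels"])
                if len(P) and np.hypot(*(np.median(P,0)[:2]-c))<.025:
                    x,i=fit(p,m["pixels"],c,th.split("_")[0] if "sleeve" in th else th); print(n,th,round(m["p"],2),np.round(x,4),round(i,2)); break
    for c in[(.423,.088),(.428,.282)]:
        u,v=proj(p,[[*c,.02]])[0].astype(int); im=p["frame"][v-16:v+16,u-16:u+16,::-1]
        ims.append(cv2.resize(im,(380,380),interpolation=cv2.INTER_CUBIC))
cv2.imwrite("pics/crop1.png",cv2.resize(np.vstack([np.hstack(ims[:2]),np.hstack(ims[2:])]),(590,590)))
E
```

```text
top 446.13506328922693
top sleeve_1 0.49 [0.4213 0.0869] 0.86
top gauge 0.97 [0.5849 0.2381] 0.93
top reject_dish 0.77 [0.5338 0.3561] 0.94
top spring_seat 0.48 [0.5726 0.0403] 0.64
side 405.4061240683892
side sleeve_1 0.7 [0.4192 0.0884] 0.9
side sleeve_1 0.55 [0.4224 0.2814] 0.86
side gauge 0.64 [0.5792 0.2369] 0.79
side reject_dish 0.85 [0.5237 0.3475] 0.91
```

View pics/crop1.png

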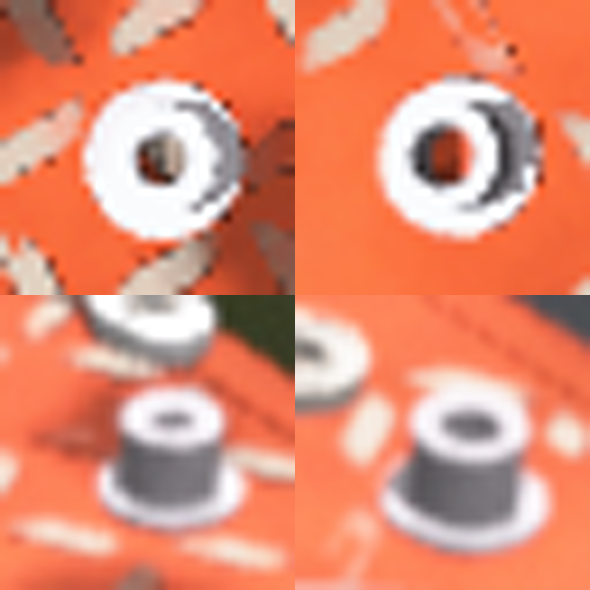

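The crops show a clearly larger bore on the right-hand sleeve (0.426, 0.281) than on the left-hand one (0.4205, 0.0875). So I take the right one to the gauge first.

carry_out:
  motion: [0,0,0,0,0,-0.159,0,0,0,0,0,-0.159,-3.6,-4.8,1,0,0,0,-3.6,-4.8,1,0,0,0,-3.6,-4.8,1,0,0,0,-3.6,-4.8,1,0,0,0,-3.6,-4.8,1,0,0,0,-3.6,-4.8,1,0,0,0]
  hand: 6
  grip_force: 30

```text
clock: 2.1
tool_pos: [0.4123, 0.3048, 0.2427]
eef_rot: [-0.001, 1.0, 0.0, 0.0]
contact_force: [1.3, 1.5, 0.4]
opening: 0.678
```

carry_out:
  motion: [-1.4,-2.4,3,0,0,0,0,0,5,0,0,0,0,0,4.5,0,0,0,0,0,0,0,0,0]

```text
clock: 2.6
tool_pos: [0.4238, 0.2813, 0.1155]
eef_rot: [-0.001, 1.0, -0.002, -0.002]
contact_force: [-0.2, -0.2, 0.5]
opening: 0.681
```

Run:
```python
from h import *
p=snapshot("side"); s=monitor.get_state(); print(s["tool_pos"])
u,v=proj(p,[[.426,.281,.02]])[0].astype(int); save(p,"a.png",(u-60,v-60,u+60,v+40),5)
```

```text
[0.42467198 0.28208946 0.11731074]
```

View pics/a.png

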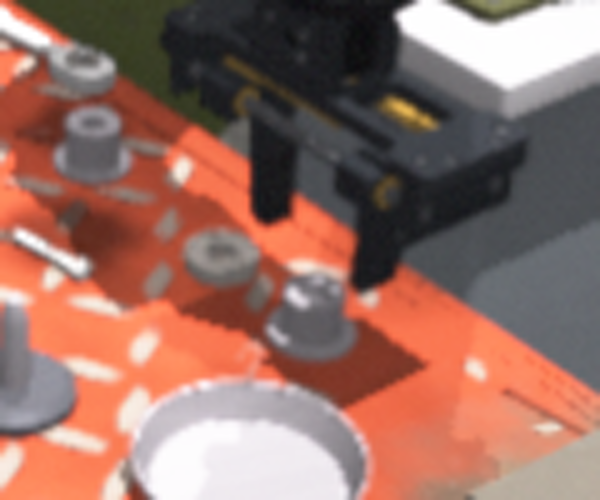

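The fingers (crop px 270,215 and 375,280) straddle the sleeve (312,315) and clear the bearing. Descend, grip and lift.

carry_out:
  motion: [-0.1,-0.1,3,0,0,0,0,0,1.5,0,0,0,0,0,0,0,0,0]

```text
clock: 3.02
tool_pos: [0.4262, 0.2815, 0.0732]
eef_rot: [-0.001, 1.0, 0.0, 0.0]
contact_force: [-0.8, -0.1, -0.4]
opening: 0.681
```

carry_out:
  motion: [0,0,0,0,0,0,0,0,0,0,0,0,0,0,0,0,0,0,0,0,0,0,0,0]
  hand: 2

```text
clock: 3.52
tool_pos: [0.4264, 0.2817, 0.0733]
eef_rot: [-0.001, 1.0, 0.001, 0.001]
contact_force: [-0.2, 0.8, 6.3]
opening: 0.358
```

carry_out:
  motion: [0,0,-5,0,0,0,0,0,-5,0,0,0,0,0,-3,0,0,0,-4,-1.5,0,0,0,0,-4,-1.5,0,0,0,0,-4,-1.4,0,0,0,0,-3.6,0,0,0,0,0,0,0,0,0,0,0]

```text
clock: 4.53
tool_pos: [0.5845, 0.2357, 0.202]
eef_rot: [0.002, 1.0, -0.0, 0.001]
contact_force: [-0.8, -0.5, -1.9]
opening: 0.356
```

Run:
```python
from h import *
p=snapshot("side"); s=monitor.get_state(); T=s["tool_pos"]; print(np.round(T,4),s["opening"])
im=cv2.resize(p["frame"][:,:,::-1],None,fx=8,fy=8,interpolation=cv2.INTER_CUBIC)
def ring(c,r,z,col):
    q=((proj(p,circ(c,r,z))+.5)*8).astype(int); cv2.polylines(im,[q],True,col,1)
b=T[2]-.0715
for r,z in((.023,0),(.023,.005),(.016,.03)): ring(T[:2],r,b+z,(255,0,0))
for c,col in(((.582,.2375),(0,255,0)),):
    for r,z in((.032,.012),(.032,0),(.008,.05),(.0035,.062)): ring(c,r,z,col)
u,v=(proj(p,[[.582,.24,.08]])[0]*8).astype(int); cv2.imwrite("pics/b.png",im[v-300:v+260,u-240:u+240])
for m in finder.masks_of(p,"sleeve_1"):
    x,i=fit(p,m["pixels"],T[:2],"sleeve",dz=b); print(round(m["p"],2),m["extent"],np.round(x,4),round(i,2))
for m in finder.masks_of(p,"gauge")[:1]: print(m["p"],fit(p,m["pixels"],(.582,.2375),"gauge"))
```

```text
[0.5823 0.2364 0.2019] 0.36185056563544826
0.76 [328.9, 249.5, 342.4, 260.7] [0.5823 0.2364] 0.0
0.45 [336.3, 224.7, 353.4, 241.4] [0.5862 0.2383] 0.63
0.83 (array([0.5804209 , 0.23804932]), np.float64(0.8293057084083557))
```

View pics/b.png

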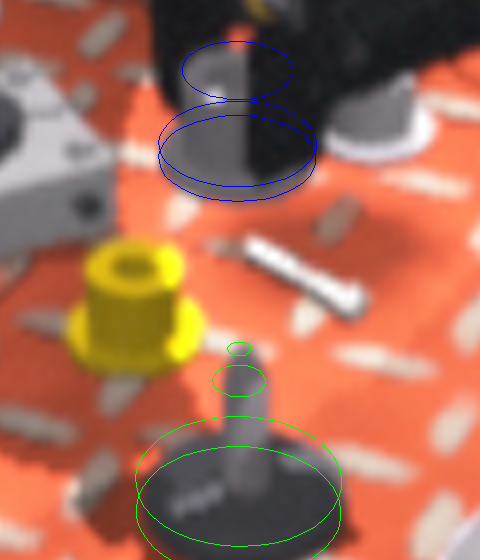

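The overlay shows the sleeve where the kinematics say. The pin (tip at crop 243,343) is within about 2 mm of the estimate. Lower over the nose.

carry_out:
  motion: [0.1,0,3,0,0,0,0,0,3,0,0,0,0,0,1,0,0,0,0,0,0.7,0,0,0,0,0,0.7,0,0,0,0,0,0.6,0,0,0,0,0,0,0,0,0]

```text
clock: 5.55
tool_pos: [0.5815, 0.2376, 0.1127]
eef_rot: [-0.001, 1.0, 0.0, 0.0]
contact_force: [1.5, 1.7, -1.9]
opening: 0.359
```

carry_out:
  motion: [0,0,1,0,0,0,0,0,1,0,0,0,0,0,0.7,0,0,0,0,0,0.2,0,0,0,0,0,0,0,0,0]

```text
clock: 6.18
tool_pos: [0.5816, 0.2376, 0.0852]
eef_rot: [-0.001, 1.0, -0.0, 0.001]
contact_force: [-0.7, -0.0, 11.4]
opening: 0.357
```

Seated: 11 N reaction with the underside at about 12 mm. Release and go to the tight sleeve.

carry_out:
  motion: [0,0,-0.1,0,0,0,0,0,0,0,0,0,0,0,-5,0,0,0,0,0,-5,0,0,0,0,0,-4,0,0,0,4,-4,0,0,0,0,4,-4,0,0,0,0,4,-4,0,0,0,0]
  hand: 6

```text
clock: 7.18
tool_pos: [0.4597, 0.1159, 0.2246]
eef_rot: [-0.001, 1.0, -0.0, -0.0]
contact_force: [0.4, -0.0, -0.7]
opening: 0.682
```

carry_out:
  motion: [4.1,-3,0,0,0,0,0,0,5,0,0,0,0,0,4,0,0,0,0,0,0,0,0,0]

```text
clock: 7.68
tool_pos: [0.4189, 0.087, 0.1328]
eef_rot: [-0.001, 1.0, -0.001, -0.003]
contact_force: [0.2, 0.3, 1.3]
opening: 0.685
```

Run:
```python
from h import *
p=snapshot("side"); s=monitor.get_state(); print(s["tool_pos"],s["clock"])
save(p,"c.png",(310,180,430,290),5)
for m in finder.masks_of(p,"sleeve_1"):
    P=pts(p,m["pixels"]); print(round(m["p"],2),m["extent"],np.round(np.percentile(P,[3,50,97],axis=0),3).tolist())
```

```text
[0.41958026 0.08717408 0.13415307] 7.725
0.64 [339.1, 265.6, 356.3, 277.8] [[0.563, 0.22, 0.011], [0.588, 0.25, 0.022], [0.602, 0.261, 0.042]]
0.61 [358.4, 218.5, 369.3, 239.5] [[0.402, 0.075, 0.001], [0.424, 0.097, 0.015], [0.439, 0.11, 0.031]]
0.55 [326.9, 245.0, 340.0, 262.1] [[0.54, 0.132, 0.001], [0.565, 0.155, 0.016], [0.579, 0.167, 0.031]]
```

View pics/c.png

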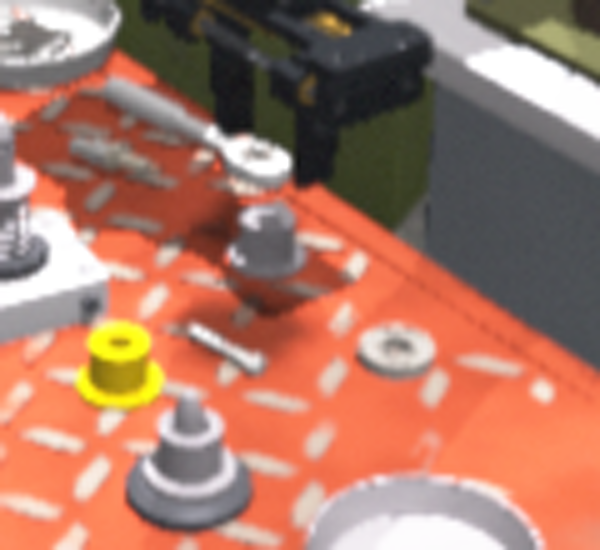

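The good sleeve sits home on the gauge (crop 190,445), flange on foot. The tight one (268,240) is under the fingers, so pick it up.

carry_out:
  motion: [0,0,3.5,0,0,0,0,0,2.6,0,0,0,0,0,0,0,0,0]

```text
clock: 8.15
tool_pos: [0.4265, 0.0855, 0.1125]
eef_rot: [-0.001, 1.0, -0.005, 0.003]
contact_force: [0.5, 0.3, 0.5]
opening: 0.681
```

carry_out:
  motion: [0,0,0,0,0,0,0,0,0,0,0,0,0,0,0,0,0,0,0,0,0,0,0,0,0,0,-5,0,0,0,0,0,-5,0,0,0,0,0,-4,0,0,0]
  hand: 2

```text
clock: 9.02
tool_pos: [0.4253, 0.0872, 0.2314]
eef_rot: [0.001, 1.0, -0.003, -0.0]
contact_force: [0.5, -0.5, -0.4]
opening: 0.226
```

The arm stopped short, near its inner reach, and closed on air above the sleeve. I check which joint limits it.

carry_out:
  motion: [0.4,0,5,0,0,0,0,0,4.8,0,0,0,0,0,0,0,0,0]
  hand: 6

```text
clock: 9.4
tool_pos: [0.4205, 0.0859, 0.1302]
eef_rot: [0.0, 1.0, -0.006, -0.002]
contact_force: [0.1, 0.2, 0.2]
opening: 0.545
```

Run:
```python
from h import *
s=monitor.get_state(); print({k:np.round(s[k],3).tolist() for k in("q","qd","tool_pos","eef_rot","contact_force")})
```

```text
{'q': [-0.14, 0.813, -0.283, 2.264, 1.168, 0.233, 0.074], 'qd': [0.06, -0.066, -0.12, -0.017, -0.093, 0.062, 0.073], 'tool_pos': [0.42, 0.086, 0.13], 'eef_rot': [0.0, 1.0, -0.006, -0.002], 'contact_force': [0.087, 0.173, 0.17]}
```

Joint 6 is near its lower limit of 0.04, where the wrist is singular. I tilt the tool about the jaw axis so the tips point toward the base. That keeps the pads flat on the hub.

carry_out:
  motion: [-0.4,0,-1,0,0.13,0,-0.6,0,-0.5,0,0.13,0,0,0,0,0,0,0]

```text
clock: 9.78
tool_pos: [0.4366, 0.0853, 0.143]
eef_rot: [0.005, 0.994, -0.006, -0.107]
contact_force: [0.0, 0.0, -0.8]
opening: 0.681
```

```bash
cat >> h.py <<'E'
from scipy.spatial.transform import Rotation as Ro
def goto(gx,gy,gz):
    "tool-axis shift (cm) bringing the grasp point to the given place"
    s=monitor.get_state(); R=Ro.from_quat(s["eef_rot"]).as_matrix(); g=np.array(s["tool_pos"])+R[:,2]*.045
    print("t",s["clock"],"q",np.round(s["q"],2),"g",np.round(g,4),"Rz",np.round(R[:,2],3),"F",np.round(s["contact_force"],1),"op",round(s["opening"],3)); print("shift cm",np.round(R.T@(np.array([gx,gy,gz])-g)*100,2)); print("euler err",np.round((Ro.from_matrix(R).inv()*Ro.from_quat([0,1,0,0])).as_rotvec(),3))
E
python3 -c "
from h import *
goto(.421,.0875,.029)"
```

```text
t 9.775 q [ 0.11  0.89 -0.64  2.05  0.71  0.67  0.54] g [0.427  0.0848 0.099 ] Rz [-0.212 -0.01  -0.977] F [ 0.   0.  -0.8] op 0.681
shift cm [-0.89  0.35  6.97]
euler err [-0.012 -0.214 -0.011]
```

carry_out:
  motion: [-0.4,0.3,2.4,-0.012,0,-0.011,-0.5,0,2.3,0,0,0,0,0,2.2,0,0,0,0,0,0,0,0,0]

```text
clock: 10.28
tool_pos: [0.4268, 0.0873, 0.0725]
eef_rot: [-0.003, 0.994, -0.003, -0.109]
contact_force: [0.2, -0.4, -0.2]
opening: 0.679
```

```bash
python3 -c "
from h import *
goto(.421,.0875,.029)"
```

```text
t 10.275 q [ 0.04  1.   -0.52  2.08  0.85  0.5   0.44] g [0.417  0.0871 0.0286] Rz [-0.216 -0.006 -0.976] F [ 0.2 -0.4 -0.2] op 0.679
shift cm [-0.38  0.04 -0.13]
euler err [-0.005 -0.218  0.005]
```

carry_out:
  motion: [-0.4,0,-0.1,0,0,0,0,0,0,0,0,0]

```text
clock: 10.52
tool_pos: [0.4336, 0.0875, 0.0733]
eef_rot: [-0.001, 0.994, -0.002, -0.107]
contact_force: [0.3, -0.1, -0.7]
opening: 0.682
```

carry_out:
  motion: [0,0,0,0,0,0,0,0,0,0,0,0,0,0,0,0,0,0,0,0,0,0,0,0,0,0,-3,0,0,0,0,0,-5,0,0,0]
  hand: 2

```text
clock: 11.28
tool_pos: [0.4489, 0.0872, 0.1502]
eef_rot: [-0.002, 0.994, -0.003, -0.11]
contact_force: [1.2, -0.2, -1.1]
opening: 0.347
```

```bash
python3 -c "
from h import *
goto(.529,.352,.17)"
```

```text
t 11.275 q [ 0.13  0.89 -0.67  2.01  0.68  0.72  0.59] g [0.4391 0.0869 0.1063] Rz [-0.219 -0.006 -0.976] F [ 1.2 -0.2 -1.1] op 0.347
shift cm [-7.46 26.44 -8.33]
euler err [-0.005 -0.221  0.003]
```

carry_out:
  motion: [0,0,-4,0,0,0,-1.3,4.6,-1.5,0,0,0,-1.3,4.6,-1.5,0,0,0,-1.3,4.6,-0.6,0,0,0,-1.3,4.6,-0.5,0,0,0,-1.3,4.6,0,0,0,0,-1,3.4,0,0,0,0,0,0,0,0,0,0]

```text
clock: 12.28
tool_pos: [0.5383, 0.3552, 0.2117]
eef_rot: [-0.003, 0.994, -0.001, -0.109]
contact_force: [-0.7, 0.0, -1.2]
opening: 0.35
```

```bash
python3 -c "
from h import *
goto(.529,.352,.036)"
```

```text
t 12.275 q [-0.26  0.98 -0.74  1.4   0.49  1.14  0.54] g [0.5286 0.3551 0.1678] Rz [-0.216 -0.003 -0.976] F [-0.7  0.  -1.2] op 0.35
shift cm [-2.89 -0.28 12.86]
euler err [-0.003 -0.218  0.007]
```

carry_out:
  motion: [-1,-0.3,4.5,0,0,0,-0.9,0,4,0,0,0,-0.5,0,2.2,0,0,0,-0.3,0,1.4,0,0,0,-0.2,0,0.8,0,0,0,0,0,0,0,0,0]

```text
clock: 13.02
tool_pos: [0.5404, 0.3488, 0.0805]
eef_rot: [-0.001, 0.994, -0.002, -0.108]
contact_force: [0.4, 0.3, -1.2]
opening: 0.352
```

```bash
python3 -c "
from h import *
goto(.529,.352,.034)
p=snapshot('side'); save(p,'d.png',(350,240,450,325),6)"
```

```text
t 13.025 q [-0.28  1.15 -0.66  1.45  0.59  0.94  0.5 ] g [0.5308 0.3486 0.0366] Rz [-0.215 -0.004 -0.977] F [ 0.4  0.3 -1.2] op 0.352
shift cm [0.12 0.34 0.29]
euler err [-0.004 -0.216  0.003]
```

View pics/d.png

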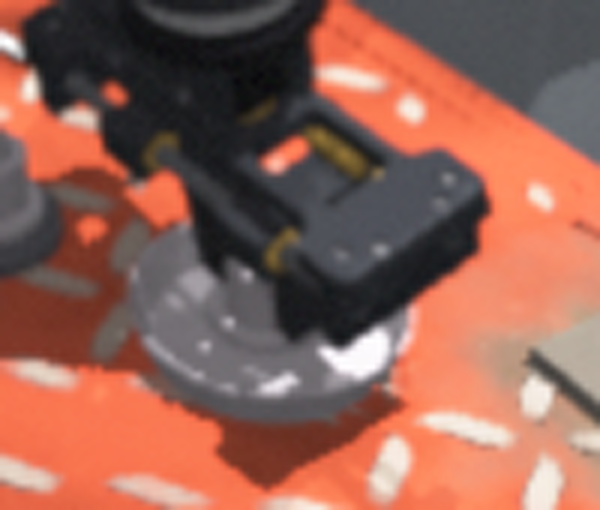

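The tight sleeve is inside the dish, well centred (crop 260,310). Set it down, release and rise.

carry_out:
  motion: [0,0.2,0.3,0,0,0,0,0,0,0,0,0]

```text
clock: 13.32
tool_pos: [0.5395, 0.351, 0.0777]
eef_rot: [-0.002, 0.994, -0.002, -0.108]
contact_force: [0.0, -0.5, -1.0]
opening: 0.351
```

carry_out:
  motion: [0,0,0,0,0,0,0,0,0,0,0,0,1.1,0,-4.9,0,0,0,1.1,0,-4.9,0,0,0,0.5,0,-2.2,0,-0.109,0,0.3,0,-2.2,-0.004,-0.109,0,0,0,0,0,0,0]
  hand: 4.6

```text
clock: 14.2
tool_pos: [0.5374, 0.3526, 0.225]
eef_rot: [-0.003, 1.0, 0.001, 0.002]
contact_force: [-0.1, -0.4, 0.7]
opening: 0.522
```

```bash
python3 -c "
from h import *
goto(.5816,.2376,.15)
p=snapshot('top'); save(p,'e.png',(180,150,360,270),4)"
```

```text
t 14.2 q [-0.31  0.87 -0.66  1.57  0.63  0.92  0.39] g [0.5375 0.3527 0.18  ] Rz [ 0.004  0.002 -1.   ] F [-0.1 -0.4  0.7] op 0.522
shift cm [ -4.32 -11.54   2.99]
euler err [0.002 0.004 0.006]
```

View pics/e.png

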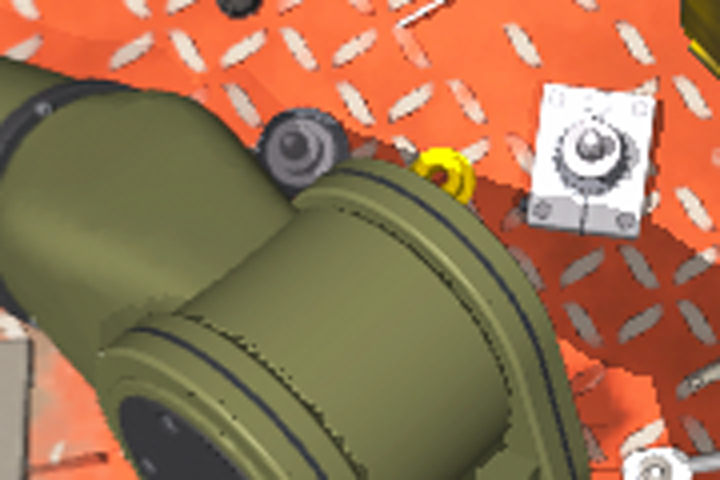

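The sleeve is released and the arm hides the dish in this view, so I check it once clear. Back to the gauge.

carry_out:
  motion: [-1.5,-4.1,0,0,0,0,-1.5,-4.1,0,0,0,0,-1.3,-3.3,3,0,0,0,0,0,0,0,0,0,0,0,0,0,0,0]
  hand: 6

```text
clock: 14.88
tool_pos: [0.5817, 0.2368, 0.1915]
eef_rot: [-0.001, 1.0, 0.001, -0.001]
contact_force: [0.6, -0.6, 0.0]
opening: 0.683
```

Run:
```python
from h import *
goto(.5816,.2376,.041)
p=snapshot('side'); save(p,'f.png',(330,200,430,320),5)
u,v=proj(p,[[.572,.04,.1]])[0].astype(int)
im=cv2.resize(p["frame"][:,:,::-1],None,fx=8,fy=8,interpolation=cv2.INTER_CUBIC)
q=snapshot('top'); im2=cv2.resize(q["frame"][:,:,::-1],None,fx=8,fy=8,interpolation=cv2.INTER_CUBIC)
out=[]
for P,I in((p,im),(q,im2)):
    for r,z in((.004,.122),(.008,.112),(.019,.083)): cv2.polylines(I,[((proj(P,circ((.572,.04),r,z))+.5)*8).astype(int)],True,(0,255,0),1)
    u,v=(proj(P,[[.572,.04,.1]])[0]*8).astype(int); out.append(I[v-180:v+180,u-180:u+180])
cv2.imwrite("pics/g.png",np.hstack(out))
for th in("reject_dish","sleeve_1"):
  for m in finder.masks_of(p,th): print(th,round(m["p"],2),np.round(np.percentile(pts(p,m["pixels"]),[3,50,97],axis=0),3).tolist())
```

```text
t 14.875 q [-0.12  0.9  -0.65  1.63  0.68  0.84  0.52] g [0.5816 0.2368 0.1465] Rz [-0.001  0.001 -1.   ] F [ 0.6 -0.6  0. ] op 0.683
shift cm [-1.000e-02  6.000e-02  1.055e+01]
euler err [ 0.001 -0.001  0.003]
reject_dish 0.82 [[0.479, 0.305, 0.003], [0.527, 0.352, 0.009], [0.579, 0.405, 0.023]]
sleeve_1 0.88 [[0.508, 0.329, 0.005], [0.531, 0.36, 0.019], [0.546, 0.374, 0.036]]
sleeve_1 0.81 [[0.558, 0.226, 0.012], [0.586, 0.25, 0.024], [0.6, 0.26, 0.043]]
sleeve_1 0.79 [[0.541, 0.132, -0.0], [0.565, 0.155, 0.015], [0.581, 0.168, 0.03]]
```

View pics/f.png

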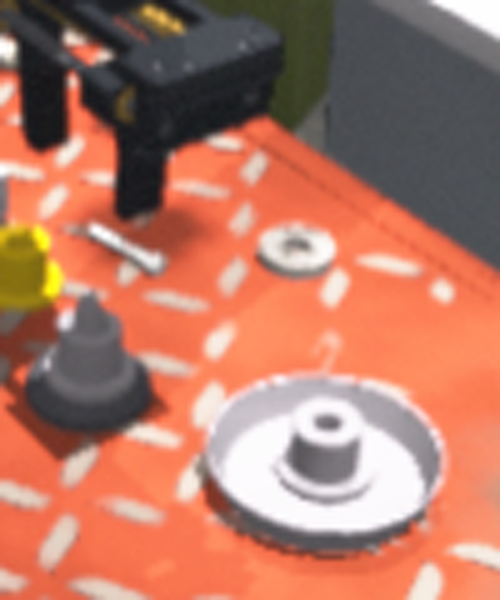

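View pics/g.png

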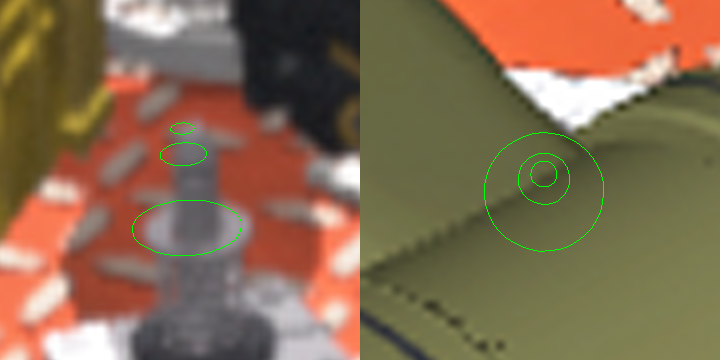

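The tight sleeve stands in the dish (crop 325,440) and the good one is still on the gauge (90,345). The shaft shows about 3.5 mm to the right of the overlay in the side view, so its axis is about (0.569, 0.042). Grip the good sleeve.

carry_out:
  motion: [0,0,4,0,0,0,0,0,4,0,0,0,0,0,2.4,0,0,0,0,0,0,0,0,0]

```text
clock: 15.58
tool_pos: [0.5808, 0.2366, 0.0872]
eef_rot: [-0.002, 1.0, -0.001, -0.001]
contact_force: [-0.3, 0.8, 0.6]
opening: 0.682
```

carry_out:
  motion: [0,0,0,0,0,0,0,0,0,0,0,0,0,0,0,0,0,0,0,0,0,0,0,0]
  hand: 2
  grip_force: 40

```text
clock: 16.08
tool_pos: [0.5825, 0.2371, 0.0896]
eef_rot: [-0.002, 1.0, 0.001, 0.002]
contact_force: [0.5, 0.6, 5.9]
opening: 0.357
```

carry_out:
  motion: [0,0,-2,0,0,0,0,0,-4,0,0,0,0,0,-5,0,0,0,0,0,-5,0,0,0,0,0,0,0,0,0]

```text
clock: 16.7
tool_pos: [0.5829, 0.2373, 0.2527]
eef_rot: [-0.001, 1.0, 0.002, 0.004]
contact_force: [-0.2, 0.2, -3.1]
opening: 0.358
```

```bash
python3 -c "
from h import *
goto(.569,.042,.20)"
```

```text
t 16.7 q [-0.09  0.83 -0.69  1.59  0.62  0.94  0.57] g [0.5832 0.2374 0.2077] Rz [ 0.007  0.003 -1.   ] F [-0.2  0.2 -3.1] op 0.358
shift cm [  1.48 -19.54   0.7 ]
euler err [0.003 0.007 0.003]
```

carry_out:
  motion: [0.4,-5,0,0,0,0,0.4,-5,0,0,0,0,0.4,-5,0,0,0,0,0.3,-4.5,1.5,0.003,0.004,0.003,0,0,1,0,0,0,0,0,0,0,0,0]

```text
clock: 17.45
tool_pos: [0.5662, 0.0413, 0.222]
eef_rot: [-0.0, 1.0, -0.001, -0.003]
contact_force: [-0.5, 0.9, -1.0]
opening: 0.357
```

Run:
```python
from h import *
goto(.569,.0415,.17)
p=snapshot('side'); s=monitor.get_state(); T=s["tool_pos"]; b=T[2]-.0765
im=cv2.resize(p["frame"][:,:,::-1],None,fx=8,fy=8,interpolation=cv2.INTER_CUBIC)
def ring(c,r,z,col): cv2.polylines(im,[((proj(p,circ(c,r,z))+.5)*8).astype(int)],True,col,1)
for r,z in((.023,0),(.023,.005),(.016,.03)): ring(T[:2],r,b+z,(255,0,0))
for r,z in((.004,.122),(.008,.112),(.019,.083)): ring((.569,.0415),r,z,(0,255,0))
u,v=(proj(p,[[.569,.04,.13]])[0]*8).astype(int); cv2.imwrite("pics/i.png",im[v-230:v+230,u-200:u+200])
```

```text
t 17.45 q [ 0.24  0.8  -0.69  1.8   0.69  0.8   0.77] g [0.5659 0.0412 0.177 ] Rz [-0.006 -0.003 -1.   ] F [-0.5  0.9 -1. ] op 0.357
shift cm [-0.31  0.03  0.7 ]
euler err [-0.003 -0.006  0.   ]
```

View pics/i.png

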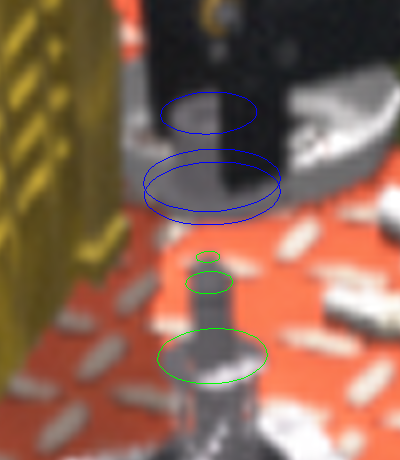

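Sleeve and shaft overlays both match the picture. I shift 2.5 mm and lower over the tip.

carry_out:
  motion: [-0.25,0,1,0,0,0,0,0,1,0,0,0,0,0,0.7,0,0,0,0,0,0.7,0,0,0,0,0,0.6,0,0,0,0,0,0,0,0,0]

```text
clock: 18.25
tool_pos: [0.5707, 0.0415, 0.1832]
eef_rot: [-0.0, 1.0, -0.001, -0.0]
contact_force: [4.7, 1.2, -4.7]
opening: 0.356
```

```bash
python3 -c "
from h import *
goto(.569,.0415,.115)"
```

```text
t 18.25 q [ 0.21  0.86 -0.64  1.81  0.75  0.73  0.72] g [0.5707 0.0414 0.1382] Rz [-0.001 -0.002 -1.   ] F [ 4.7  1.2 -4.7] op 0.356
shift cm [0.17 0.01 2.32]
euler err [-0.002 -0.001  0.   ]
```

carry_out:
  motion: [-0.1,0,0,0,0,0,0,0,0.8,0,0,0,0,0,0.7,0,0,0,0,0,0.5,0,0,0,0,0,0,0,0,0,0,0,0,0,0,0]

```text
clock: 19.0
tool_pos: [0.5711, 0.0414, 0.1629]
eef_rot: [-0.0, 1.0, -0.001, -0.001]
contact_force: [4.9, 2.7, -4.0]
opening: 0.358
```

```bash
python3 -c "
from h import *
goto(.569,.0415,.115)"
```

```text
t 19.0 q [ 0.2   0.89 -0.62  1.82  0.78  0.69  0.7 ] g [0.5711 0.0413 0.1179] Rz [-0.002 -0.002 -1.   ] F [ 4.9  2.7 -4. ] op 0.358
shift cm [0.2  0.02 0.29]
euler err [-0.002 -0.002  0.   ]
```

carry_out:
  motion: [-0.15,0.08,0,0,0,0,0,0,0.5,0,0,0,0,0,0.5,0,0,0,0,0,0,0,0,0,0,0,0,0,0,0]

```text
clock: 19.62
tool_pos: [0.5714, 0.0414, 0.1536]
eef_rot: [-0.0, 1.0, -0.002, -0.002]
contact_force: [-1.4, -1.0, 6.4]
opening: 0.356
```

```bash
python3 -c "
from h import *
goto(.569,.0415,.115)"
```

```text
t 19.625 q [ 0.19  0.9  -0.6   1.82  0.79  0.68  0.68] g [0.5713 0.0413 0.1086] Rz [-0.004 -0.004 -1.   ] F [-1.4 -1.   6.4] op 0.356
shift cm [ 0.23  0.02 -0.64]
euler err [-0.004 -0.004  0.   ]
```

carry_out:
  motion: [0,0,0.4,0,0,0,0,0,0.35,0,0,0,0,0,0,0,0,0,0,0,0,0,0,0,0,0,0,0,0,0]

```text
clock: 20.25
tool_pos: [0.5715, 0.0415, 0.147]
eef_rot: [-0.0, 1.0, -0.002, -0.002]
contact_force: [-2.3, -1.5, 13.2]
opening: 0.356
```

Run:
```python
from h import *
goto(.569,.0415,.115)
p=snapshot('side'); s=monitor.get_state(); T=s["tool_pos"]; print(T)
for d in(.0725,.0745,.0765,.0785):
  pass
im=cv2.resize(p["frame"][:,:,::-1],None,fx=10,fy=10,interpolation=cv2.INTER_CUBIC)
def ring(c,r,z,col): cv2.polylines(im,[((proj(p,circ(c,r,z))+.5)*10).astype(int)],True,col,1)
for r,z in((.023,0.),(.016,.03)): ring((.570,.0417),r,T[2]-.0765+z,(255,0,0))
ring((.570,.0417),.0081,.107,(0,255,0));ring((.570,.0417),.0081,.1095,(0,255,0));ring((.57,.0417),.004,.122,(0,255,255))
u,v=(proj(p,[[.569,.04,.09]])[0]*10).astype(int); cv2.imwrite("pics/k.png",im[v-280:v+220,u-250:u+250])
for th in("sleeve_1","spring_seat"):
  for m in finder.masks_of(p,th):
    P=pts(p,m["pixels"])
    if len(P): print(th,round(m["p"],2),m["extent"],np.round(np.percentile(P,[3,50,97],axis=0),3).tolist())
```

```text
t 20.25 q [ 0.18  0.91 -0.6   1.83  0.8   0.67  0.68] g [0.5713 0.0413 0.102 ] Rz [-0.003 -0.004 -1.   ] F [-2.3 -1.5 13.2] op 0.356
shift cm [ 0.24  0.02 -1.3 ]
euler err [-0.004 -0.003  0.   ]
[0.57145541 0.04144314 0.14695619]
sleeve_1 0.55 [386.8, 276.1, 404.0, 303.4] [[0.511, 0.339, 0.007], [0.532, 0.36, 0.022], [0.545, 0.373, 0.036]]
sleeve_1 0.52 [326.3, 247.6, 339.2, 263.4] [[0.543, 0.131, 0.0], [0.565, 0.154, 0.016], [0.581, 0.167, 0.031]]
sleeve_1 0.26 [283.2, 261.5, 307.8, 275.4] [[0.668, 0.114, -0.002], [0.69, 0.132, 0.011], [0.708, 0.17, 0.019]]
```

View pics/k.png

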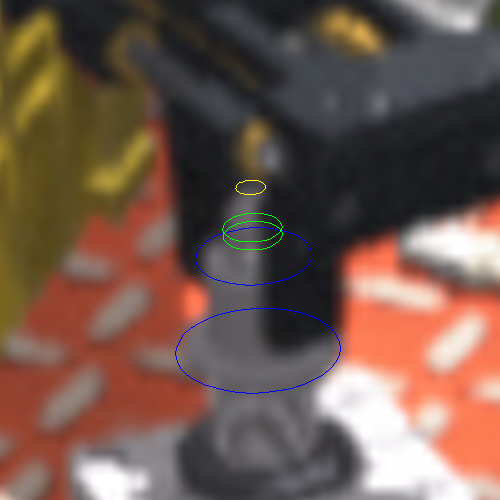

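The sleeve is on the shaft, pressed about 12.5 mm (≈14.5 N expected, 13.2 N measured plus the sleeve's weight). Its top is at about 100 mm, below the groove. One short hold to check it stays steady.

carry_out:
  motion: [0,0,0,0,0,0,0,0,0,0,0,0,0,0,0,0,0,0,0,0,0,0,0,0,0,0,0,0,0,0,0,0,0,0,0,0,0,0,0,0,0,0,0,0,0,0,0,0]

```text
clock: 21.4
tool_pos: [0.5714, 0.0415, 0.147]
eef_rot: [-0.0, 1.0, -0.002, -0.002]
contact_force: [-2.0, -1.0, 12.5]
opening: 0.355
```

```bash
python3 -c "
from h import *
goto(.569,.0415,.115)
z=monitor.get_state()
if 11<z['contact_force'][2]<17.5: print(workorder.finish_job())"
```

```text
t 21.4 q [ 0.18  0.91 -0.6   1.83  0.8   0.67  0.68] g [0.5713 0.0413 0.102 ] Rz [-0.003 -0.004 -1.   ] F [-2.  -1.  12.5] op 0.355
shift cm [ 0.23  0.02 -1.3 ]
euler err [-0.004 -0.003  0.   ]
the job is handed in; nothing more can be done
None
```

The job is handed in at 21.4 s. The good sleeve is on the kick-starter shaft, flange down, still gripped and held on the spring.

- **Gauge:** The larger-bore sleeve, judged from close crops, slid fully home on the gauge pin, with its flange on the foot and an 11 N reaction. I did not try the tight one on the gauge; I told it apart by its smaller bore.
- **Reject dish:** The tight sleeve stands upright inside the empty steel dish, confirmed in the side view.
- **Shaft:** At the last check the wrist read 12.5 N upward, about 14 N on the spring with the sleeve's weight. That fits the estimated 12.5 mm of spring travel. The sleeve's top is at about 100 mm, worked out from the arm position, below the groove at 107 mm. The arm did not move during the last second's hold.

**Checks that failed or disagreed:**
- **Missed grasp:** My first reach for the tight sleeve stopped short near the arm's inner limit and closed on air. I tilted the tool and picked it up on the next try.
- **Cameras:** The two cameras placed the gauge about 6 mm apart and the dish about 13 mm. I settled the gauge and shaft positions by picture overlays and contact forces, and used the average for the dish.
- **Last picture:** The network did not pick out the sleeve on the shaft in the last picture. That check rests on the overlay, the arm position and the force.

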